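# Seat the layout template on the light box and switch it on

## Task

Take the larger yellow template by its upright rib and lower it gently onto the light box so that both its holes go over the two steel pins and it lies fully home, flat on the white panel (either way round). Then let go of it and flip the light box's toggle switch over to its other side, so that it snaps across and stays. Leave all the other things on the table and on the light box where they are.

Things in the scene. Friction and masses are not known exactly. Their poses are not given: they have to be found in the camera images.
- template_grip (a point): Larger yellow template, loose, 0.2 kg: plate 80 (x) x 160 (y) x 8 mm with two 13 mm through holes at y = -60 and +60 mm (small dark dots are decoration). A solid upright rib, 14 (x) x 60 (y) mm, its top 48 mm above the underside, is the grip. Point: in the rib at mid template, 34 mm above the underside. z up, y along holes and rib. Symmetric under half a turn.
- seat (a point): Point on the light box's top face half-way between its pins, 45 mm above the table. The box: grey housing with white panel, fixed, 220 (x) x 240 (y) x 45 mm, its centre 30 mm to the -x side of this point. z up, y along the line of the pins, towards pin_left. When home, the template's underside lies on this face.
- pin_left (a point): Tip of one of the two upright steel pins of the light box: 9 mm in diameter, 25 mm high above the top face, the last 7 mm tapering to 3 mm. It stands 60 mm to the +y side of seat. Same axes as seat.
- pin_right (a point): Tip of the other pin, alike, 60 mm to the -y side of seat (pins 120 mm apart).
- switch_base (a point): Foot of the toggle switch on the light box's top face, 100 mm to the -x side of seat; same axes. Dark bezel 26 x 44 mm, 2 mm high; steel collar 16 mm in diameter, top 6 mm above the face. The steel bat pivots 2 mm above this point and swings along y, from the -y side (off) to the +y side (on).
- toggle_tip (a point): Centre of the 11 mm ball at the end of the switch bat, 40 mm from the pivot; the bat is 7.6 mm thick. At either end of its swing it stands about 37 mm above pivot and 16 mm to the side of it.
- toggle (a joint): Angle of the switch bat in rad: 0 off (leaning to the box's -y side, as at the start), 0.4 upright, 0.8 on (leaning to +y). A spring drives it away from upright to the nearer end, so once past 0.4 it snaps over; about 0.6 N at the tip moves it.
- beam_a: Bystander: a mint green toy beam 72 x 14 x 12 mm, lying loose on the light box's top about 90 mm to the +y side of the switch; origin under its middle.
- spare: Bystander: a smaller yellow template, 60 x 110 mm with a rib 38 mm high; its holes are only 70 mm apart and do not suit the pins. Origin under its middle.
- beam_b: Bystander: a mint green beam 84 x 14 x 12 mm lying on the table near the template's +x edge; origin under its middle.
- driver_a: Bystander: a small blue-handled screwdriver, 140 mm long, lying on the table near the template's -x edge; origin under its middle.
- driver_b: Bystander: a small blue-handled screwdriver, 140 mm long, lying to the far left; origin under its middle.
- can: Bystander: a black drink can standing upright, 54 mm in diameter, 155 mm high; origin under its middle.
- hexkey: Bystander: a dark bent hex key about 100 mm long, lying beyond the light box; origin at the middle of its long leg.
There are look-alikes about, which are no part of the job. Leave any pink look-alike of the part that bears template_grip alone.

How it is judged:
On the way, in this order (a step that is already met when the one before it is completed fails the run):
1. the template lies home on both pins, let go of, with the switch still off (horizontal distance between template_grip and seat below 0.005 m and angle between the y axis of template_grip and the y axis of seat, either way round below 0.06 rad and z of template_grip in the frame of seat between 0.03 and 0.0365 m and angle between template_grip's own z axis and vertical below 0.04 rad and value of joint toggle below 0.25 rad and contact force between the fingers and template below 0.3 N), for 0.2 s.
2. the switch is flipped to on (value of joint toggle above 0.65 rad), for 0.2 s.
At the end, for the whole second after the job is handed in: The template rests on both pins: its middle within 5 mm of half-way between them, turned less than 0.06 rad from their line (either way round), underside within 2.5 mm of the panel, tilt under 0.04 rad, at rest; the switch bat stands on the on side (above 0.65 rad) (horizontal distance between template_grip and seat below 0.005 m and angle between the y axis of template_grip and the y axis of seat, either way round below 0.06 rad and z of template_grip in the frame of seat between 0.03 and 0.0365 m and angle between template_grip's own z axis and vertical below 0.04 rad and value of joint toggle above 0.65 rad and linear speed of template below 0.02 m/s); the robot touches nothing.
It fails at once if the template is dropped or slammed onto the light box (faster than 0.4 m/s close above it) (horizontal distance between template_grip and seat below 0.04 m and z of template_grip in the frame of seat below 0.06 m and linear speed of template above 0.4 m/s).
It fails at once if the switch is flipped before the template is home (not (horizontal distance between template_grip and seat below 0.005 m and angle between the y axis of template_grip and the y axis of seat, either way round below 0.06 rad and z of template_grip in the frame of seat between 0.03 and 0.0365 m and angle between template_grip's own z axis and vertical below 0.04 rad) and value of joint toggle above 0.45 rad).
It fails at once if another thing on the table or light box is pushed away by more than 30 mm (distance of any of spare, beam_a, beam_b, driver_a, driver_b, can, hexkey from where it was at the start of the episode above 0.03 m).
It also fails if it takes over 51 s, if anything falls off the work surface, if the arm or the gripper's body presses on something with over 40 N, if the wrist force passes 120 N, or if a joint passes its speed limit or range.

## Robot

A 6-joint arm with a two-finger parallel gripper is mounted at the origin on the work surface. World frame = base frame: x ahead of the robot, y to its left, z up, the work surface at z = 0. Lengths are in m, angles in rad, forces in N, time in s.
With the tool pointing down it reaches from about 0.35 to 0.775 m from the base axis. Payload 7.3 kg.
Tool frame: the origin (TCP) lies midway between the tips of the shut fingers; the grasp point (between the pads) lies 19 mm behind it (robot.grasp_offset is the z of the grasp point in the tool frame, in m); z points along the fingers, y is the direction in which the jaws open and shut (so a half turn about z gives the same grasp; the last joint's range is limited). The gripper opens to 92 mm and grips with 3 to 60 N. Pads are 19 mm wide; open, the fingers measure 130 mm over their backs; the gripper's body (75 mm by 190 mm) begins 47 mm behind the grasp point.
Start: joints at [1.175, 0.342, 1.524, -0, 1.275, -0.146], TCP at [0.13, 0.509, 0.227] pointing down, gripper open.
Joint ranges: [-2.53, 2.53], [-0.77, 2.02], [0.04, 2.7], [-1, 4.14], [0.28, 2.66], [-3.11, 3.11]. Speed limits (rad/s): [2.57, 2.57, 3.14, 3.14, 3.14, 3.14].

## Interface

Orientations are given as [roll, pitch, yaw] about the fixed x, y, z axes, in that order (R = Rz(yaw) Ry(pitch) Rx(roll)).
In Python, from cell import observe, imaging, workorder, robot gives the robot as it stands. The module is installed in compiled form; this text tells all that it offers.
- The arm moves only by the tool send_rows, never from a script. Its argument "series" is a list of rows, each a list of 7 numbers: the shift along the tool's x, y, z in m, then the turn, a rotation vector about the tool's x, y, z in rad, then the closure, from 0 (fully open) to 1 (shut). A call has 1 to 5 rows; each row shifts and turns the commanded pose from where the row before left it, along the tool's axes as they then stand; what a row does not reach is not made up. A row lasts 1/12 s, in which the tool goes at most 41.7 mm and 7.16 degrees, less where a joint would pass 70% of its speed; a pose out of reach is approached as far as the arm can. A call is refused whole if a number of a shift passes 0.0417 or a number of a turn 0.125, either way. A call with a gripper value outside its range is refused whole. The fingers move at their own pace and stop on an object; "newtons" is the grip in N (left out, the last holds). Time passes only in rows, so rows that do not move let the fingers close. It gives the time, the measured TCP pose, the force and the opening at its end, in the units of the state.
- observe(): the state, without advancing time (a new reading comes with each control period).
- imaging.read_camera(name): name is "scene" or "top" or "wrist"; returns a dict with "color" (420x560x3 uint8, red, green, blue), "range_z" (420x560 float32, m along the optical axis (not along the pixel's ray), 0 where there is no reading), "vfov" (degrees; the focal length in pixels is half the picture's height over the tangent of half this angle, whatever the lens; pixels are square), "cx", "cy" (the principal point, pixels), "T" (4x4, takes a point from camera to world coordinates). Camera axes: x right, y down, z forward; pixel columns grow to the right and rows downward; lengths in m; the calibration is good to about 2 mm. The wrist camera is an equidistant fisheye: a pixel r from the principal point sees the ray r / f radians off the axis. A picture is of the moment at which its call begins.
- workorder.hand_in(): hands the job in, once; it reports no verdict.
The state is a dict: "time": time; "qpos": joint angles; "qvel": joint speeds; "joint_efforts": joint torques, N m; "tool_pos": TCP position; "tool_rot": TCP orientation; "contact_force": force on the tool from outside, world axes, zero at the start; "torque": the same for the moment, N m; "opening": finger opening in m.
Only numpy, scipy, OpenCV 4.12 (cv2) and the standard library are available. Lean on these libraries where they do the work, as an engineer would, in place of code of your own. Each camera call takes 0.05 s, during which the arm holds its last target.

## Working session

There is one attempt and no reset: what is moved stays moved. The work goes in short steps, Python scripts to look and compute and a tool call to move; the robot and the scene stay as the last step left them, time stands still between calls to the robot, and variables do not carry over. Pictures are saved under pics/ and viewed, and the job is handed in when it is done.

Besides the shell and the picture viewer there is one more tool, called after ">>>" as name(argument=value, ...) on one line, values as JSON. send_rows: Moves the arm, as the interface text tells. Its arguments: {"type":"object","properties":{"series":{"type":"array","items":{"type":"array","items":{"type":"number"}}},"newtons":{"type":"number"}},"required":["series"]}

```bash
mkdir -p pics; cat > h.py <<'E'
import numpy as np, cv2
from cell import observe, imaging, workorder, robot
def cam(n,save=None):
    d=imaging.read_camera(n)
    if save: cv2.imwrite('pics/'+save+'.png',cv2.cvtColor(d['color'],cv2.COLOR_RGB2BGR))
    d['f']=210/np.tan(np.radians(d['vfov'])/2)
    return d
def ray(d,u,v,fish=False):
    x,y=(u-d['cx'])/d['f'],(v-d['cy'])/d['f']
    if fish:
        r=np.hypot(x,y); s=np.sin(r)/r if r>1e-9 else 1
        c=np.array([x*s,y*s,np.cos(r)])
    else: c=np.array([x,y,1.])
    return d['T'][:3,:3]@c, d['T'][:3,3]
def onplane(d,u,v,z,fish=False):
    r,o=ray(d,u,v,fish); return o+r*(z-o[2])/r[2]
def cloud(d):
    v,u=np.mgrid[0:420,0:560]; z=d['range_z']
    p=np.stack([(u-d['cx'])/d['f']*z,(v-d['cy'])/d['f']*z,z],-1)
    return p@d['T'][:3,:3].T+d['T'][:3,3]
E
python3 - <<'E'
from h import *
for n in ['scene','top','wrist']:
    d=cam(n,n+'0'); print(n,d['vfov'],d['cx'],d['cy'],d['T'].round(3).tolist())
s=observe(); print(s['time'],s['tool_pos'],s['tool_rot'],s['opening'],s['contact_force'],robot.grasp_offset)
E
```

```text
scene 55.20681038453897 272.21150948164404 210.9005937127314 [[0.664, 0.647, -0.374, 0.955], [0.748, -0.583, 0.318, -0.283], [-0.012, -0.491, -0.871, 0.983], [0.0, 0.0, 0.0, 1.0]]
top 47.751006168082455 275.42239566692786 202.03168874325863 [[-0.002, -0.983, 0.186, 0.303], [-1.0, 0.001, -0.003, 0.074], [0.003, -0.186, -0.983, 1.417], [0.0, 0.0, 0.0, 1.0]]
wrist 65.70646984690485 281.49044680458815 207.52818720550064 [[0.246, 0.93, 0.272, 0.057], [0.969, -0.236, -0.07, 0.527], [-0.001, 0.281, -0.96, 0.384], [0.0, 0.0, 0.0, 1.0]]
0.15 [0.12967152 0.50842294 0.2262247 ] [-3.14048507e+00 -1.37566955e-04  2.89178366e+00] 0.09165625479195871 [ 0.049117    0.01313219 -0.36901714] -0.0188
```

View pics/top0.png

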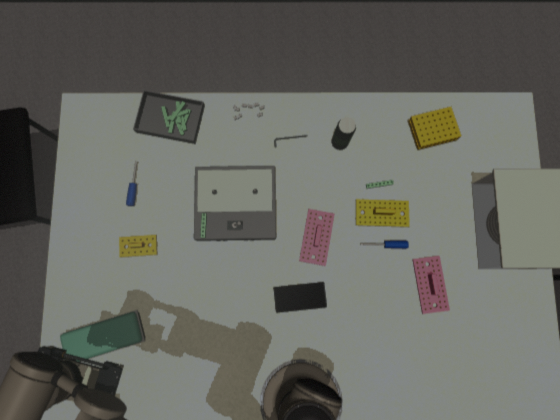

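View pics/scene0.png

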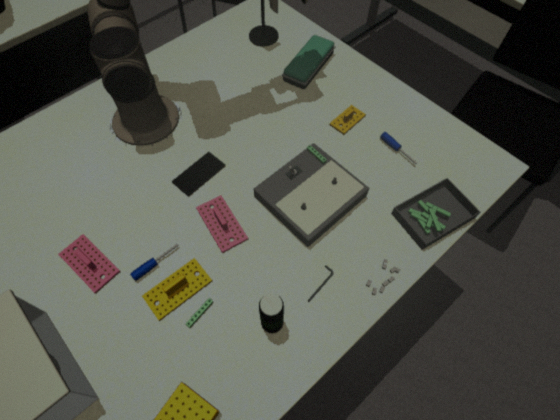

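View pics/wrist0.png

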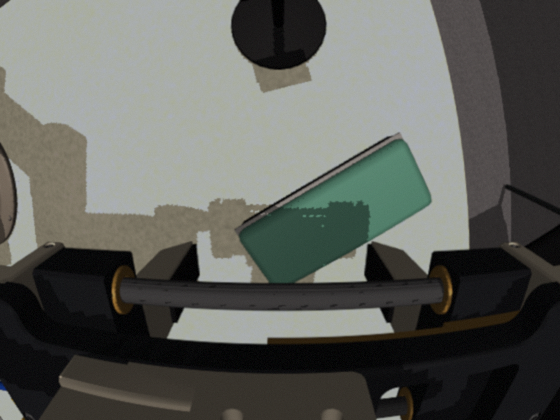

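The top view shows the template at about (382,213), the pins at (214,191) and (255,191), and the switch at (235,225). Beam_b and driver_a flank the template. Next I'll measure these.

```bash
python3 - <<'E'
from h import *
for n,roi in [('top',(345,190,425,235)),('scene',(130,250,225,325))]:
    d=cam(n); P=cloud(d); c=d['color'].astype(int); hsv=cv2.cvtColor(d['color'],cv2.COLOR_RGB2HSV)
    u0,v0,u1,v1=roi
    m=np.zeros((420,560),bool); m[v0:v1,u0:u1]=True
    y=m&(hsv[...,0]>15)&(hsv[...,0]<35)&(hsv[...,1]>130)
    p=P[y]; print(n,'yellow',y.sum(),'z hist',np.percentile(p[:,2],[5,50,95,99]).round(4))
    pl=p[(p[:,2]<0.02)]
    r=cv2.minAreaRect((pl[:,:2]*1000).astype(np.float32)); print('rect mm',r)
    vs,us=np.nonzero(y); q=np.array([onplane(d,u,v,0.008)[:2] for u,v in zip(us,vs)])
    print('minrect z=8',cv2.minAreaRect((q*1000).astype(np.float32)))
    rb=P[m&(P[...,2]>0.035)&(P[...,2]<0.06)]; print('rib',len(rb),cv2.minAreaRect((rb[:,:2]*1000).astype(np.float32)), np.median(rb[:,2]))
    # box
    b=(P[...,2]>0.035)&(P[...,2]<0.055)&(abs(P[...,1]-.1+.0)<.25)&(P[...,0]>.3)&(P[...,0]<.8)&(hsv[...,1]<60)
    n_,l,st,ce=cv2.connectedComponentsWithStats(b.astype(np.uint8)); k=1+np.argmax(st[1:,4]); b=l==k
    print('box rect',cv2.minAreaRect((P[b][:,:2]*1000).astype(np.float32)),np.median(P[b][:,2]))
d=cam('top'); 
for nm,(a,b_,c_,e) in {'t':(340,170,430,260),'b':(185,155,285,250)}.items():
    im=cv2.resize(d['color'][b_:e,a:c_],None,fx=6,fy=6,interpolation=cv2.INTER_CUBIC); cv2.imwrite(f'pics/top_{nm}.png',cv2.convertScaleAbs(cv2.cvtColor(im,cv2.COLOR_RGB2BGR),alpha=1.5))
d=cam('scene')
for nm,(a,b_,c_,e) in {'t':(125,235,225,335),'b':(245,135,375,245)}.items():
    im=cv2.resize(d['color'][b_:e,a:c_],None,fx=5,fy=5,interpolation=cv2.INTER_CUBIC); cv2.imwrite(f'pics/sc_{nm}.png',cv2.convertScaleAbs(cv2.cvtColor(im,cv2.COLOR_RGB2BGR),alpha=1.5))
E
```

```text
top yellow 1302 z hist [0.0026 0.0079 0.0463 0.051 ]
rect mm ((538.6824340820312, -252.56106567382812), (159.65518188476562, 79.19862365722656), 89.67583465576172)
minrect z=8 ((537.7827758789062, -252.46775817871094), (159.57493591308594, 76.34159851074219), 89.93379211425781)
rib 105 ((535.3936767578125, -251.87179565429688), (60.587379455566406, 13.921409606933594), 88.96654510498047) 0.04744624546986387
box rect ((564.1442260742188, 189.8529052734375), (221.17953491210938, 239.92352294921875), 0.6394057869911194) 0.04391275658290994
scene yellow 1902 z hist [0.0049 0.0087 0.0468 0.0494]
rect mm ((541.0602416992188, -253.38308715820312), (159.19387817382812, 81.27447509765625), 88.00566101074219)
minrect z=8 ((541.7738647460938, -253.20285034179688), (158.4865264892578, 80.90438079833984), 88.11373901367188)
rib 172 ((541.763427734375, -251.75689697265625), (59.15931701660156, 15.855360984802246), 88.90557861328125) 0.04699343520736554
box rect ((568.193359375, 190.51568603515625), (220.46824645996094, 241.82269287109375), 0.765568196773529) 0.044195535695364774
```

View pics/top_t.png

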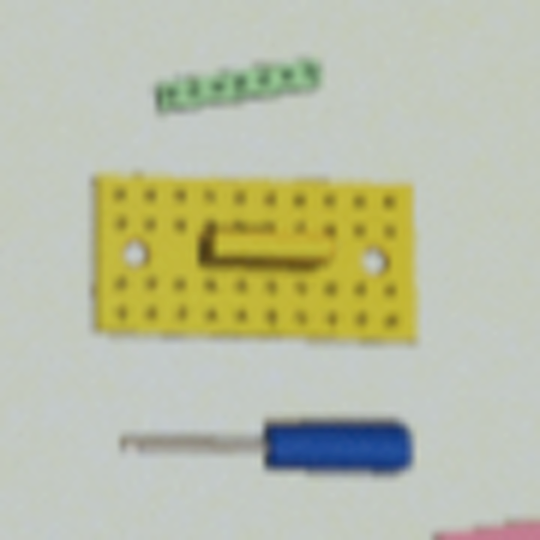

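View pics/top_b.png

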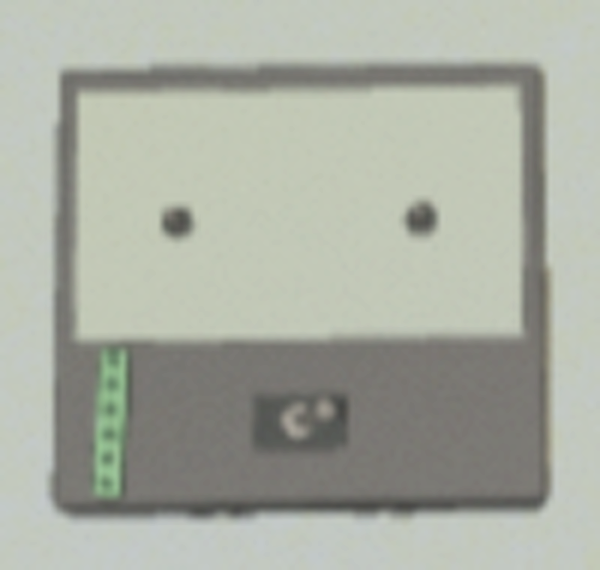

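View pics/sc_b.png

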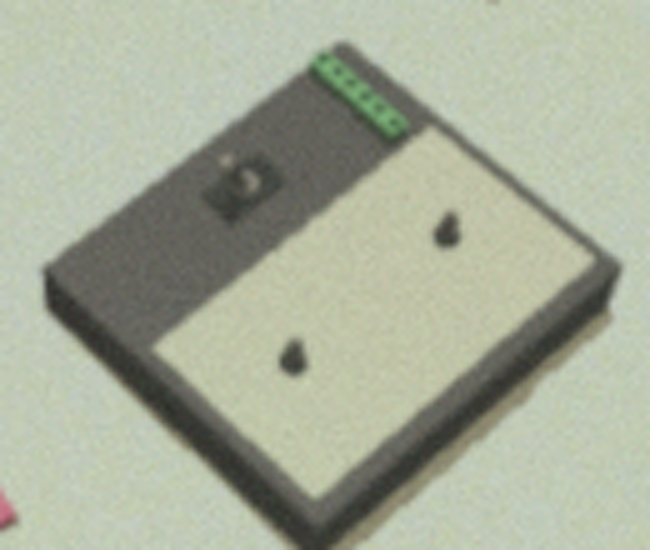

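View pics/sc_t.png

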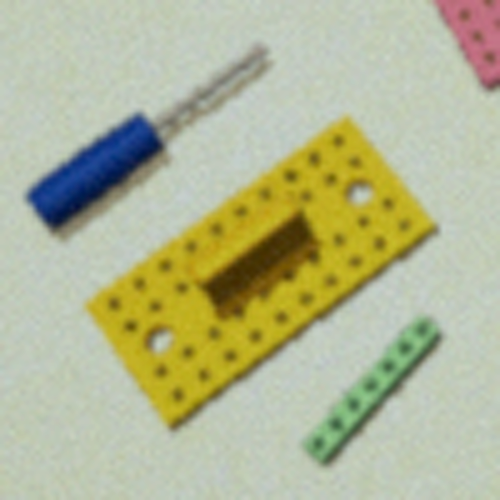

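```bash
cat > plan.py <<'E'
import sys
from h import *
from scipy.spatial.transform import Rotation as R
# args: x y z a(deg of tool y axis in world) n closure
def plan(x,y,z,a,n,c,start=None,out=True):
    s=observe()
    p=np.array(s['tool_pos']); yaw=s['tool_rot'][2]
    if start is not None: p,yaw=start
    A0=yaw-np.pi/2
    d=(np.radians(a)-A0+np.pi)%(2*np.pi)-np.pi
    st=(np.array([x,y,z])-p)/n; rows=[]
    for i in range(n):
        A=A0+d*i/n
        ty=np.array([np.cos(A),np.sin(A)]); tx=np.array([-np.sin(A),np.cos(A)])  # x = (cos yaw, sin yaw)
        rows.append([round(float(tx@st[:2]),4),round(float(ty@st[:2]),4),round(float(-st[2]),4),0,0,round(float(-d/n),4),c])
    for i in range(0,n,5): print(rows[i:i+5])
    return np.array([x,y,z]),A0+d+np.pi/2
if __name__=='__main__':
    s=observe(); print(s['time'],np.round(s['tool_pos'],4),np.round(s['tool_rot'],4),'F',np.round(s['contact_force'],2),round(s['opening'],4))
    v=sys.argv[1:]; start=None
    while v:
        start=plan(*map(float,v[:4]),int(v[4]),float(v[5]),start); v=v[6:]
E
python3 plan.py 0.40 0.25 0.22 50 10 0 0.54 -0.252 0.20 -1.8 15 0
```

```text
0.35 [0.1297 0.5087 0.2266] [-3.1413e+00 -1.0000e-04  2.8918e+00] F [ 0.53 -0.47  0.34] 0.0918
[[-0.0326, -0.0184, 0.0007, 0, 0, 0.0448, 0.0], [-0.0334, -0.0169, 0.0007, 0, 0, 0.0448, 0.0], [-0.0341, -0.0154, 0.0007, 0, 0, 0.0448, 0.0], [-0.0348, -0.0138, 0.0007, 0, 0, 0.0448, 0.0], [-0.0353, -0.0123, 0.0007, 0, 0, 0.0448, 0.0]]
[[-0.0359, -0.0107, 0.0007, 0, 0, 0.0448, 0.0], [-0.0363, -0.0091, 0.0007, 0, 0, 0.0448, 0.0], [-0.0367, -0.0074, 0.0007, 0, 0, 0.0448, 0.0], [-0.037, -0.0058, 0.0007, 0, 0, 0.0448, 0.0], [-0.0372, -0.0041, 0.0007, 0, 0, 0.0448, 0.0]]
[[-0.0287, -0.0196, 0.0013, 0, 0, 0.0603, 0.0], [-0.0298, -0.0179, 0.0013, 0, 0, 0.0603, 0.0], [-0.0308, -0.016, 0.0013, 0, 0, 0.0603, 0.0], [-0.0317, -0.0142, 0.0013, 0, 0, 0.0603, 0.0], [-0.0325, -0.0122, 0.0013, 0, 0, 0.0603, 0.0]]
[[-0.0332, -0.0102, 0.0013, 0, 0, 0.0603, 0.0], [-0.0338, -0.0082, 0.0013, 0, 0, 0.0603, 0.0], [-0.0342, -0.0062, 0.0013, 0, 0, 0.0603, 0.0], [-0.0345, -0.0041, 0.0013, 0, 0, 0.0603, 0.0], [-0.0347, -0.002, 0.0013, 0, 0, 0.0603, 0.0]]
[[-0.0347, 0.0001, 0.0013, 0, 0, 0.0603, 0.0], [-0.0347, 0.0022, 0.0013, 0, 0, 0.0603, 0.0], [-0.0345, 0.0042, 0.0013, 0, 0, 0.0603, 0.0], [-0.0342, 0.0063, 0.0013, 0, 0, 0.0603, 0.0], [-0.0337, 0.0084, 0.0013, 0, 0, 0.0603, 0.0]]
```

>>> send_rows(series=[[-0.033,-0.018,0.001,0,0,0.045,0],[-0.033,-0.017,0.001,0,0,0.045,0],[-0.034,-0.015,0.001,0,0,0.045,0],[-0.035,-0.014,0.001,0,0,0.045,0],[-0.035,-0.012,0.001,0,0,0.045,0]])

```text
time: 0.77
tool_pos: [0.2659, 0.3788, 0.2218]
tool_rot: [3.141, 0.0, 2.665]
contact_force: [0.6, 0.6, 0.4]
opening: 0.092
```

>>> send_rows(series=[[-0.036,-0.011,0.001,0,0,0.045,0],[-0.036,-0.009,0.001,0,0,0.045,0],[-0.037,-0.007,0.001,0,0,0.045,0],[-0.037,-0.006,0.001,0,0,0.045,0],[-0.037,-0.004,0.001,0,0,0.045,0]])

```text
time: 1.18
tool_pos: [0.4012, 0.2492, 0.2169]
tool_rot: [3.141, 0.0, 2.44]
contact_force: [1.2, 1.3, 0.4]
opening: 0.0915
```

>>> send_rows(series=[[-0.029,-0.02,0.001,0,0,0.06,0],[-0.03,-0.018,0.001,0,0,0.06,0],[-0.031,-0.016,0.001,0,0,0.06,0],[-0.032,-0.014,0.001,0,0,0.06,0],[-0.032,-0.012,0.001,0,0,0.06,0]])

```text
time: 1.6
tool_pos: [0.4472, 0.0812, 0.2118]
tool_rot: [3.141, 0.0, 2.139]
contact_force: [0.7, 0.1, -0.5]
opening: 0.0917
```

>>> send_rows(series=[[-0.033,-0.01,0.001,0,0,0.06,0],[-0.034,-0.008,0.001,0,0,0.06,0],[-0.034,-0.006,0.001,0,0,0.06,0],[-0.034,-0.004,0.001,0,0,0.06,0],[-0.035,-0.002,0.001,0,0,0.06,0]])

```text
time: 2.02
tool_pos: [0.4944, -0.0854, 0.2068]
tool_rot: [3.141, -0.0, 1.839]
contact_force: [0.7, 0.4, 0.3]
opening: 0.0918
```

>>> send_rows(series=[[-0.035,0,0.001,0,0,0.06,0],[-0.035,0.002,0.001,0,0,0.06,0],[-0.034,0.004,0.001,0,0,0.06,0],[-0.034,0.006,0.001,0,0,0.06,0],[-0.034,0.008,0.001,0,0,0.06,0]])

```text
time: 2.43
tool_pos: [0.5402, -0.253, 0.2016]
tool_rot: [-3.142, -0.0, 1.539]
contact_force: [1.0, 0.4, 0.3]
opening: 0.0919
```

```bash
python3 - <<'E'
from h import *
cam('wrist','w1')
E
python3 plan.py 0.54 -0.252 0.18 -1.8 2 0
```

```text
2.4833 [ 0.5411 -0.2592  0.201 ] [3.1401 0.0037 1.5316] F [-1.74 -4.33  0.43] 0.0918
[[0.0036, -0.0007, 0.0105, 0, 0, -0.0039, 0.0], [0.0036, -0.0007, 0.0105, 0, 0, -0.0039, 0.0]]
```

View pics/w1.png

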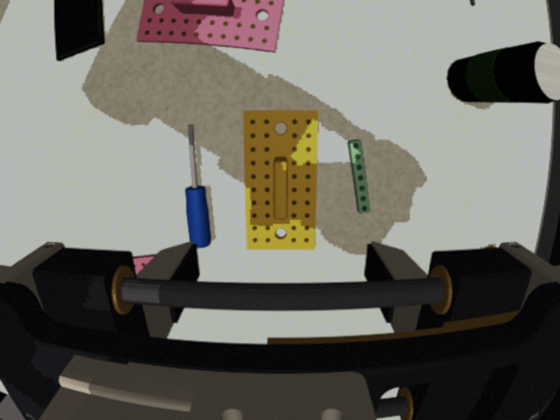

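The wrist view shows the template holes near (280,128) and (280,233), with the rib between them. I'll let the arm settle and measure.

>>> send_rows(series=[[0,0,0,0,0,0,0],[0,0,0,0,0,0,0]])

```text
time: 2.65
tool_pos: [0.5397, -0.2514, 0.2011]
tool_rot: [-3.141, -0.001, 1.541]
contact_force: [0.3, 0.7, -0.9]
opening: 0.0918
```

```bash
cat > holes.py <<'E'
from h import *
def yellowholes(d,roi,zp,fish=True):
    hsv=cv2.cvtColor(d['color'],cv2.COLOR_RGB2HSV)
    y=((hsv[...,0]>12)&(hsv[...,0]<35)&(hsv[...,1]>130)).astype(np.uint8)
    m=np.zeros_like(y); u0,v0,u1,v1=roi; m[v0:v1,u0:u1]=y[v0:v1,u0:u1]
    cs,hi=cv2.findContours(m,cv2.RETR_CCOMP,cv2.CHAIN_APPROX_NONE); out=[]
    for c,h in zip(cs,hi[0]):
        if h[3]>=0 and cv2.contourArea(c)>20:
            mm=cv2.moments(c); u,v=mm['m10']/mm['m00'],mm['m01']/mm['m00']
            col=d['color'][int(v),int(u)]
            out.append((cv2.contourArea(c),round(u,1),round(v,1),col.tolist(),onplane(d,u,v,zp,fish).round(4).tolist()))
    return out,m
E
python3 - <<'E'
from holes import *
d=cam('wrist','w2'); s=observe(); print(np.round(s['tool_pos'],4),np.round(s['tool_rot'],4))
o,m=yellowholes(d,(235,100,330,255),0.008)
for q in o: print(q)
c=max(cv2.findContours(m,cv2.RETR_EXTERNAL,cv2.CHAIN_APPROX_NONE)[0],key=cv2.contourArea)[:,0]
q=np.array([onplane(d,u,v,0.008,True)[:2] for u,v in c]); print(cv2.minAreaRect((q*1000).astype(np.float32)))
E
```

```text
[ 0.5397 -0.2506  0.2014] [-3.1408e+00 -9.0000e-04  1.5424e+00]
(96.5, 280.9, 233.9, [182, 185, 179], [0.5383, -0.3103, 0.008])
(140.0, 281.1, 129.5, [138, 131, 114], [0.542, -0.1917, 0.008])
((540.2889404296875, -251.60476684570312), (158.4408721923828, 79.45530700683594), 88.38816833496094)
```

>>> send_rows(series=[[0,0,0.03,0,0,0.002,0.6],[0,0,0.03,0,0,0.001,0.6],[0,0,0.03,0,0,0,0.6],[0,0,0.03,0,0,0,0.6],[0,0,0.03,0,0,0,0.6]])

```text
time: 3.12
tool_pos: [0.5401, -0.2495, 0.0512]
tool_rot: [3.141, 0.0, 1.541]
contact_force: [-0.1, -0.7, -0.6]
opening: 0.0629
```

>>> send_rows(series=[[0,0,0.02,0,0,0,0.6],[0,0,0.01,0,0,0,0.6],[0,0,0.005,0,0,0,0.6],[0,0,0,0,0,0,0.6]])

```text
time: 3.45
tool_pos: [0.5401, -0.2504, 0.0166]
tool_rot: [-3.141, -0.0, 1.54]
contact_force: [0.4, -0.4, 0.4]
opening: 0.0385
```

```bash
python3 - <<'E'
from h import *
cam('wrist','w3');cam('scene','s3')
E
python3 plan.py 0.54 -0.251 0.016 -1.8 1 0.6
```

```text
3.55 [ 0.541  -0.2514  0.0182] [3.1395e+00 1.1000e-03 1.5395e+00] F [ 0.06  0.36 -0.14] 0.0371
[[0.0003, -0.001, 0.0022, 0, 0, 0.0001, 0.6]]
```

View pics/w3.png

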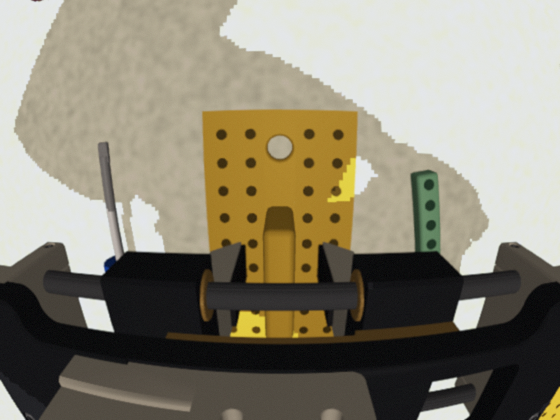

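The fingers straddle the rib and are clear of the beam and the driver, so I'll close.

>>> send_rows(series=[[0,0,0.001,0,0,0,1],[0,0,0,0,0,0,1],[0,0,0,0,0,0,1],[0,0,0,0,0,0,1],[0,0,0,0,0,0,1]], newtons=30)

```text
time: 3.97
tool_pos: [0.5401, -0.2514, 0.0162]
tool_rot: [3.141, 0.0, 1.539]
contact_force: [-1.3, -0.5, 4.2]
opening: 0.0138
```

>>> send_rows(series=[[0,0,-0.01,0,0,0,1],[0,0,-0.02,0,0,0,1],[0,0,-0.03,0,0,0,1],[0,0,-0.03,0,0,0,1],[0,0,-0.03,0,0,0,1]])

```text
time: 4.38
tool_pos: [0.5396, -0.251, 0.1371]
tool_rot: [-3.141, -0.001, 1.539]
contact_force: [1.3, -0.5, -3.3]
opening: 0.0139
```

```bash
python3 - <<'E'
from h import *
cam('wrist','w4')
E
python3 plan.py 0.53 -0.02 0.16 -0.5 8 1 0.596 0.1906 0.16 0.8 8 1
```

```text
4.4333 [ 0.5425 -0.2527  0.1439] [3.1331 0.0048 1.5389] F [ 1.99 -1.3   2.48] 0.0137
[[0.029, -0.0025, -0.002, 0, 0, -0.0029, 1.0], [0.029, -0.0024, -0.002, 0, 0, -0.0029, 1.0], [0.029, -0.0023, -0.002, 0, 0, -0.0029, 1.0], [0.029, -0.0022, -0.002, 0, 0, -0.0029, 1.0], [0.029, -0.0022, -0.002, 0, 0, -0.0029, 1.0]]
[[0.0291, -0.0021, -0.002, 0, 0, -0.0029, 1.0], [0.0291, -0.002, -0.002, 0, 0, -0.0029, 1.0], [0.0291, -0.0019, -0.002, 0, 0, -0.0029, 1.0]]
[[0.0264, 0.008, -0.0, 0, 0, -0.0028, 1.0], [0.0264, 0.0081, -0.0, 0, 0, -0.0028, 1.0], [0.0264, 0.0082, -0.0, 0, 0, -0.0028, 1.0], [0.0263, 0.0082, -0.0, 0, 0, -0.0028, 1.0], [0.0263, 0.0083, -0.0, 0, 0, -0.0028, 1.0]]
[[0.0263, 0.0084, -0.0, 0, 0, -0.0028, 1.0], [0.0263, 0.0085, -0.0, 0, 0, -0.0028, 1.0], [0.0262, 0.0085, -0.0, 0, 0, -0.0028, 1.0]]
```

View pics/w4.png

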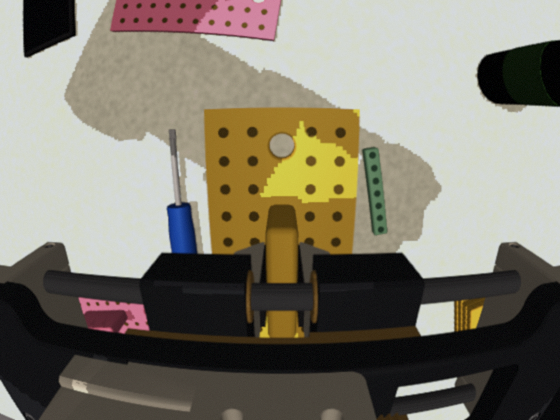

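>>> send_rows(series=[[0.015,0,-0.004,0,0,0,1],[0.029,-0.001,-0.004,0,0,-0.003,1],[0.029,-0.001,-0.004,0,0,-0.003,1],[0.029,-0.001,-0.004,0,0,-0.003,1],[0.029,-0.001,-0.004,0,0,-0.003,1]])

```text
time: 4.85
tool_pos: [0.5388, -0.1182, 0.1553]
tool_rot: [-3.14, -0.001, 1.551]
contact_force: [-0.1, -0.3, -2.4]
opening: 0.0135
```

>>> send_rows(series=[[0.029,0,0,0,0,-0.003,1],[0.029,0,0,0,0,-0.003,1],[0.029,0.004,0,0,0,-0.003,1],[0.029,0.005,0,0,0,-0.003,1],[0.028,0.006,0,0,0,-0.003,1]])

```text
time: 5.27
tool_pos: [0.5557, 0.0258, 0.1552]
tool_rot: [-3.14, -0.001, 1.566]
contact_force: [-0.3, -0.5, -3.5]
opening: 0.0144
```

>>> send_rows(series=[[0.028,0.006,0,0,0,-0.003,1],[0.028,0.007,0,0,0,-0.003,1],[0.028,0.007,0,0,0,-0.003,1],[0.028,0.007,0,0,0,-0.003,1],[0.015,0.007,0,0,0,-0.003,1]])

```text
time: 5.68
tool_pos: [0.5896, 0.1543, 0.155]
tool_rot: [-3.14, -0.001, 1.583]
contact_force: [-0.8, -0.5, -2.9]
opening: 0.0142
```

```bash
python3 plan.py 0.596 0.1906 0.155 0.8 3 1
```

```text
5.6833 [0.5896 0.1543 0.155 ] [-3.1396e+00 -1.1000e-03  1.5831e+00] F [-0.83 -0.49 -2.87] 0.0142
[[0.0121, 0.0023, -0.0, 0, 0, -0.0005, 1.0], [0.0121, 0.0023, -0.0, 0, 0, -0.0005, 1.0], [0.0121, 0.0023, -0.0, 0, 0, -0.0005, 1.0]]
```

>>> send_rows(series=[[0.013,0.002,0,0,0,0,1],[0.013,0.002,0,0,0,0,1],[0.01,0.002,0,0,0,-0.002,1],[0,0,0,0,0,0,1],[0,0,0,0,0,0,1]])

```text
time: 6.1
tool_pos: [0.596, 0.1866, 0.1555]
tool_rot: [-3.141, 0.0, 1.583]
contact_force: [-0.4, -0.0, -3.3]
opening: 0.0138
```

```bash
python3 - <<'E'
from h import *
cam('wrist','w5');d=cam('scene');cam('top','t5')
im=cv2.resize(d['color'][110:260,230:390],None,fx=5,fy=4*1.25,interpolation=cv2.INTER_CUBIC)[:600]; cv2.imwrite('pics/s5.png',cv2.convertScaleAbs(cv2.cvtColor(im,cv2.COLOR_RGB2BGR),alpha=1.5))
E
python3 plan.py 0.596 0.1906 0.155 0.8 3 1
```

```text
6.25 [0.5963 0.1857 0.1558] [-3.1414e+00  2.0000e-04  1.5817e+00] F [ 0.06 -0.23 -2.36] 0.0135
[[0.0016, -0.0001, 0.0003, 0, 0, -0.001, 1.0], [0.0016, -0.0001, 0.0003, 0, 0, -0.001, 1.0], [0.0016, -0.0001, 0.0003, 0, 0, -0.001, 1.0]]
```

View pics/w5.png

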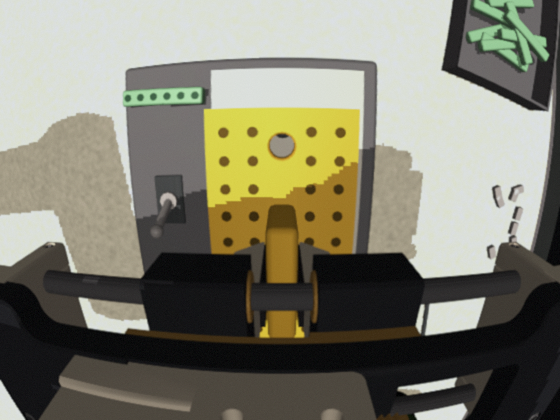

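View pics/s5.png

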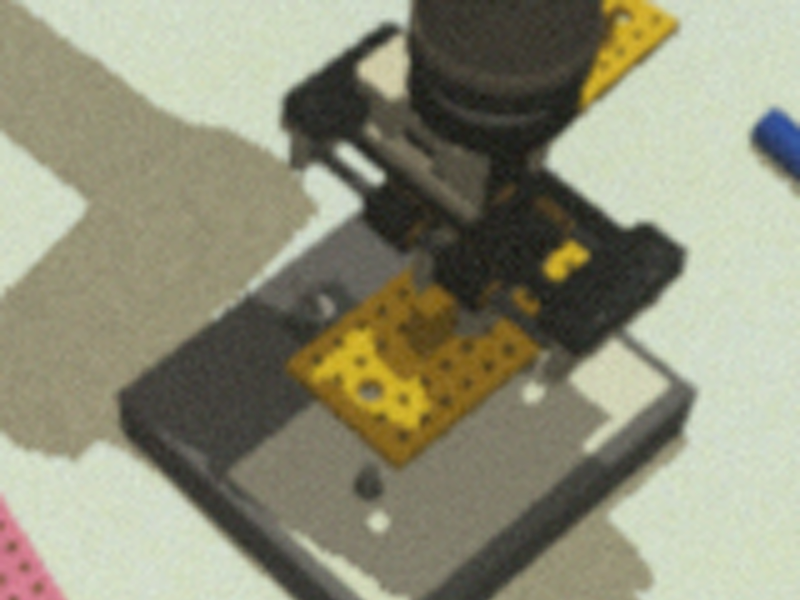

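View pics/t5.png

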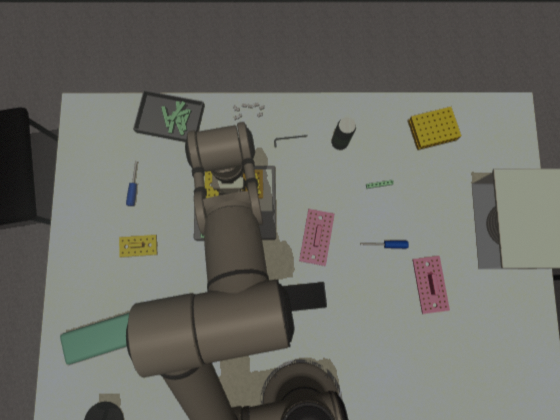

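```bash
python3 - <<'E'
from h import *
for n,rois in [('top',[(206,184,222,198),(247,184,263,198)]),('scene',[(296,197,312,213),(327,174,342,188)])]:
    d=cam(n); im=cv2.imread(f'pics/{n}0.png').astype(float).mean(2)
    for (a,b,c,e) in rois:
        r=im[b:e,a:c]; bg=np.median(r); w=np.clip(bg-r-12,0,None); 
        n_,l,st,ce=cv2.connectedComponentsWithStats((w>0).astype(np.uint8)); k=1+np.argmax(st[1:,4]); w=w*(l==k)
        v,u=np.mgrid[b:e,a:c]; uc,vc=(u*w).sum()/w.sum(),(v*w).sum()/w.sum()
        print(n,round(uc,2),round(vc,2),st[k,:].tolist(),[onplane(d,uc,vc,z)[:2].round(4).tolist() for z in (.0525,.0575,.0625)])
# wrist
d=cam('wrist'); hsv=cv2.cvtColor(d['color'],cv2.COLOR_RGB2HSV); g=cv2.cvtColor(d['color'],cv2.COLOR_RGB2GRAY)
big=cv2.resize(d['color'][50:260,110:400],None,fx=2.7,fy=2.7,interpolation=cv2.INTER_CUBIC); cv2.imwrite('pics/w5b.png',cv2.cvtColor(big,cv2.COLOR_RGB2BGR))
for row in (75,90,100): print(row,g[row,200:220].tolist(),g[row,355:385].tolist())
for col in (240,280,330): print(col,g[55:90,col].tolist())
E
```

```text
top 214.11 191.62 [6, 5, 6, 6, 29] [[0.5929, 0.2491], [0.5918, 0.2485], [0.5908, 0.2479]]
top 254.76 191.07 [5, 4, 6, 7, 35] [[0.5945, 0.1297], [0.5934, 0.1295], [0.5923, 0.1293]]
scene 303.23 206.4 [4, 5, 7, 9, 44] [[0.6003, 0.1282], [0.6022, 0.126], [0.6041, 0.1238]]
scene 334.03 181.03 [4, 3, 7, 8, 43] [[0.5986, 0.2478], [0.6006, 0.2449], [0.6025, 0.2421]]
75 [116, 115, 114, 115, 115, 120, 115, 115, 116, 135, 184, 217, 222, 222, 221, 223, 220, 221, 222, 222] [220, 221, 219, 221, 221, 221, 221, 211, 158, 117, 115, 115, 112, 115, 115, 113, 116, 116, 110, 96, 106, 170, 214, 221, 221, 221, 221, 222, 220, 221]
90 [166, 120, 75, 55, 55, 60, 64, 79, 108, 128, 177, 216, 223, 222, 220, 220, 223, 220, 221, 222] [220, 219, 221, 221, 220, 221, 219, 204, 157, 118, 111, 114, 114, 115, 116, 113, 115, 113, 109, 94, 107, 170, 214, 223, 222, 221, 221, 218, 219, 222]
100 [150, 101, 58, 52, 65, 93, 113, 118, 114, 114, 151, 211, 222, 222, 220, 222, 222, 220, 222, 222] [220, 220, 222, 220, 220, 219, 222, 207, 145, 112, 113, 113, 114, 115, 113, 114, 113, 115, 104, 94, 117, 187, 217, 220, 222, 223, 221, 221, 221, 222]
240 [221, 219, 192, 115, 91, 106, 114, 116, 114, 116, 113, 113, 129, 179, 216, 223, 221, 222, 222, 222, 222, 221, 220, 223, 220, 220, 221, 221, 222, 220, 223, 221, 221, 221, 221]
280 [224, 210, 125, 88, 101, 111, 115, 116, 115, 116, 114, 128, 184, 217, 222, 222, 221, 221, 222, 221, 221, 222, 221, 221, 222, 221, 221, 220, 221, 222, 222, 221, 222, 221, 222]
330 [221, 216, 181, 107, 88, 103, 113, 115, 117, 114, 113, 113, 129, 184, 217, 223, 222, 220, 220, 219, 221, 221, 220, 219, 220, 221, 221, 220, 221, 219, 219, 220, 222, 220, 220]
```

View pics/w5b.png

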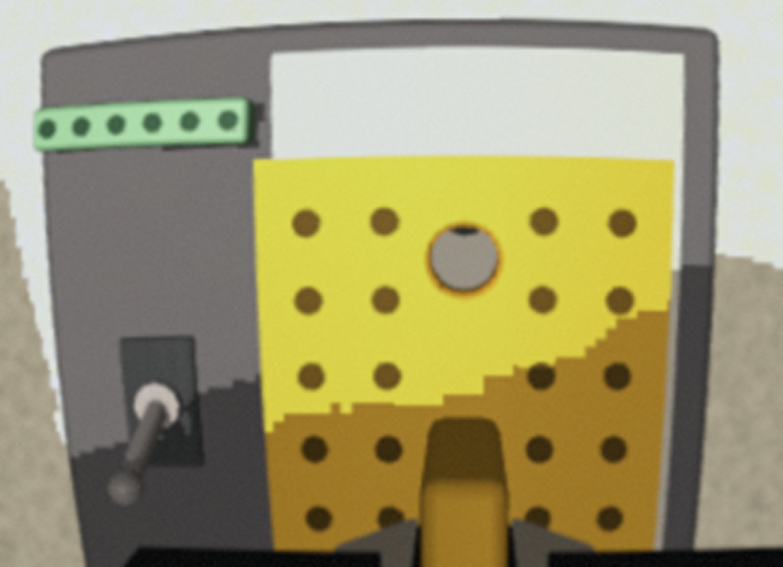

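```bash
python3 - <<'E'
from holes import *
d=cam('wrist'); s=observe(); tp=s['tool_pos']; print(np.round(tp,4),np.round(s['tool_rot'],4))
for u,v in [(375.4,75),(375.2,90),(374.6,100),(240,58),(280,57),(330,58)]: print('edge',u,v,onplane(d,u,v,.045,True).round(4))
o,m=yellowholes(d,(200,100,365,250),tp[2]-.015+.008)
for q in o: print(q)
print('pin?',onplane(d,281.5,135.2,.069,True).round(4))
print('ball',onplane(d,155.7,231,.045+.039,True).round(4),'collar',onplane(d,167.5,201,.05,True).round(4))
E
```

```text
[0.5964 0.1861 0.1558] [ 3.1415 -0.      1.5819]
edge 375.4 75 [0.6744 0.2982 0.045 ]
edge 375.2 90 [0.6745 0.2854 0.045 ]
edge 374.6 100 [0.6742 0.2768 0.045 ]
edge 240 58 [0.5624 0.3089 0.045 ]
edge 280 57 [0.595  0.3094 0.045 ]
edge 330 58 [0.6357 0.31   0.045 ]
(482.0, 281.5, 145.3, [153, 147, 134], [0.5969, 0.2457, 0.1488])
pin? [0.5969 0.2458 0.069 ]
ball [0.498  0.1734 0.084 ] collar [0.4978 0.1888 0.05  ]
```

The wrist view shows the left pin's tip peeking out at the hole's far edge (281.5,135), with the hole at (281.5,145). X is aligned, so I'll shift a little in +y, lower, and look again.

>>> send_rows(series=[[0.002,0,0.01,0,0,-0.004,1],[0.002,0,0.015,0,0,0,1],[0,0,0.015,0,0,0,1],[0,0,0.01,0,0,0,1],[0,0,0.005,0,0,0,1]])

```text
time: 6.87
tool_pos: [0.5952, 0.1905, 0.0984]
tool_rot: [-3.138, 0.001, 1.587]
contact_force: [-0.8, -0.0, -3.2]
opening: 0.0135
```

>>> send_rows(series=[[0,0,0,0,0,0,1],[0,0,0,0,0,0,1]])

```text
time: 7.03
tool_pos: [0.5964, 0.1907, 0.1008]
tool_rot: [3.141, -0.0, 1.587]
contact_force: [0.2, 0.2, -2.6]
opening: 0.0141
```

```bash
cat > look.py <<'E'
from holes import *
import sys
d=cam('wrist'); s=observe(); tp=s['tool_pos']; print(s['time'],np.round(tp,4),np.round(s['tool_rot'],4),np.round(s['contact_force'],1))
o,m=yellowholes(d,(200,100,365,250),tp[2]-.015+.008)
for q in o: print(q)
g=cv2.cvtColor(d['color'],cv2.COLOR_RGB2BGR)
cv2.imwrite('pics/%s.png'%sys.argv[1],cv2.resize(g[110:200,230:335],None,fx=7,fy=6.6,interpolation=cv2.INTER_CUBIC))
e=cam('scene')
cv2.imwrite('pics/%s_s.png'%sys.argv[1],cv2.convertScaleAbs(cv2.resize(cv2.cvtColor(e['color'],cv2.COLOR_RGB2BGR)[150:250,250:380],None,fx=6,fy=6,interpolation=cv2.INTER_CUBIC),alpha=1.6))
E
python3 look.py l1
```

```text
7.0833 [0.5968 0.1908 0.1013] [ 3.1404e+00 -3.0000e-04  1.5867e+00] [ 0.3 -0.1 -1.6]
(477.0, 281.6, 145.5, [75, 70, 69], [0.5968, 0.2504, 0.0943])
```

View pics/l1.png

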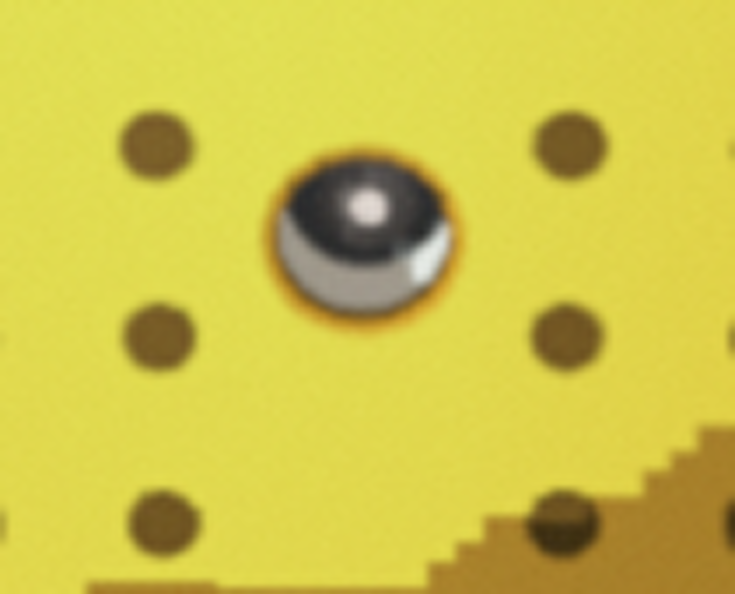

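View pics/l1_s.png

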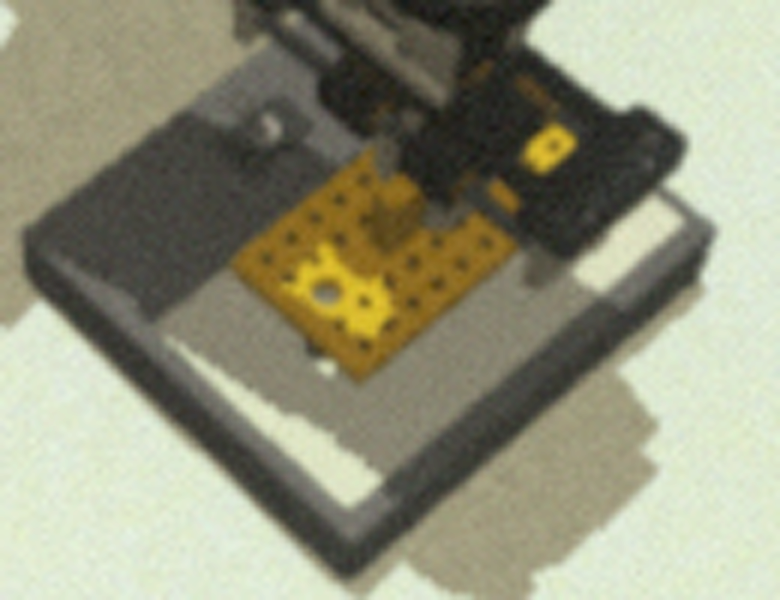

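```bash
python3 - <<'E'
from holes import *
d=cam('wrist'); s=observe(); tp=s['tool_pos']; print(np.round(tp,4),np.round(s['tool_rot'],4))
print('pin tip',onplane(d,282.4,141.3,.070,True).round(4))
o,m=yellowholes(d,(200,100,365,250),tp[2]-.015+.008); print(o)
o,m=yellowholes(d,(200,100,365,250),tp[2]-.015+.004); print(o)
E
```

```text
[0.5969 0.1908 0.1017] [ 3.1398e+00 -4.0000e-04  1.5868e+00]
pin tip [0.5977 0.2506 0.07  ]
[(480.0, 281.6, 145.4, [76, 72, 69], [0.5972, 0.2505, 0.0947])]
[(480.0, 281.6, 145.4, [76, 72, 69], [0.5972, 0.2501, 0.0907])]
```

>>> send_rows(series=[[0,0.0005,0.005,0,0,0,1],[0,0,0.005,0,0,0,1],[0,0,0.005,0,0,0,1],[0,0,0.004,0,0,0,1],[0,0,0.002,0,0,0,1]])

```text
time: 7.6
tool_pos: [0.5963, 0.1906, 0.0786]
tool_rot: [-3.14, 0.0, 1.587]
contact_force: [-0.5, 0.8, -1.5]
opening: 0.0142
```

>>> send_rows(series=[[0,0,0,0,0,0,1]])

```text
time: 7.68
tool_pos: [0.5963, 0.1906, 0.0788]
tool_rot: [-3.14, 0.0, 1.587]
contact_force: [-0.2, 0.4, -3.5]
opening: 0.0139
```

```bash
python3 look.py l2
```

```text
7.7333 [0.5966 0.1907 0.0793] [-3.1408  0.      1.5868] [ 0.2 -0.  -2.9]
(468.0, 281.4, 145.5, [209, 200, 194], [0.5966, 0.2503, 0.0723])
```

View pics/l2.png

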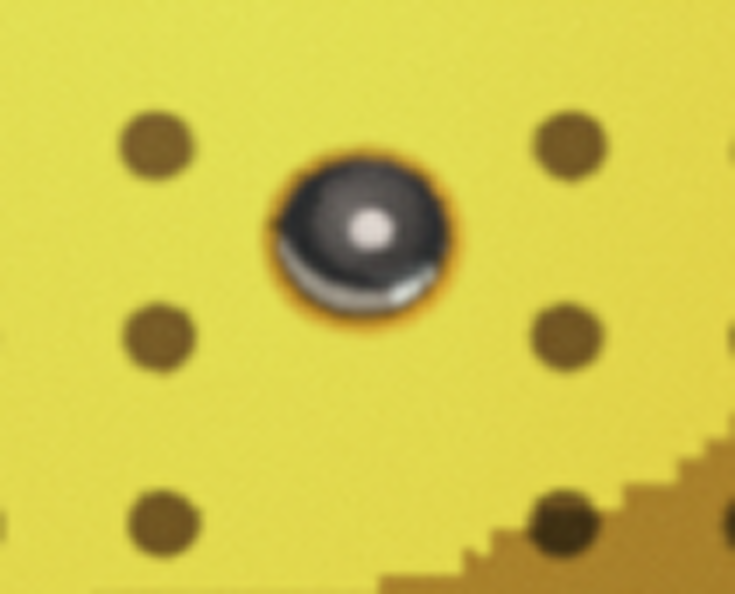

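>>> send_rows(series=[[0,0.0005,0.003,0,0,0,1],[0,0,0.003,0,0,0,1],[0,0,0.003,0,0,0,1],[0,0,0.003,0,0,0,1],[0,0,0,0,0,0,1]])

```text
time: 8.2
tool_pos: [0.5968, 0.1906, 0.0669]
tool_rot: [-3.14, 0.0, 1.587]
contact_force: [-0.5, -0.5, -2.3]
opening: 0.0138
```

```bash
python3 look.py l3
```

```text
8.25 [0.597  0.1907 0.0672] [-3.1407e+00  1.0000e-04  1.5868e+00] [ 0.8  0.9 -3. ]
(457.0, 281.4, 145.1, [220, 212, 204], [0.597, 0.2505, 0.0602])
```

View pics/l3.png

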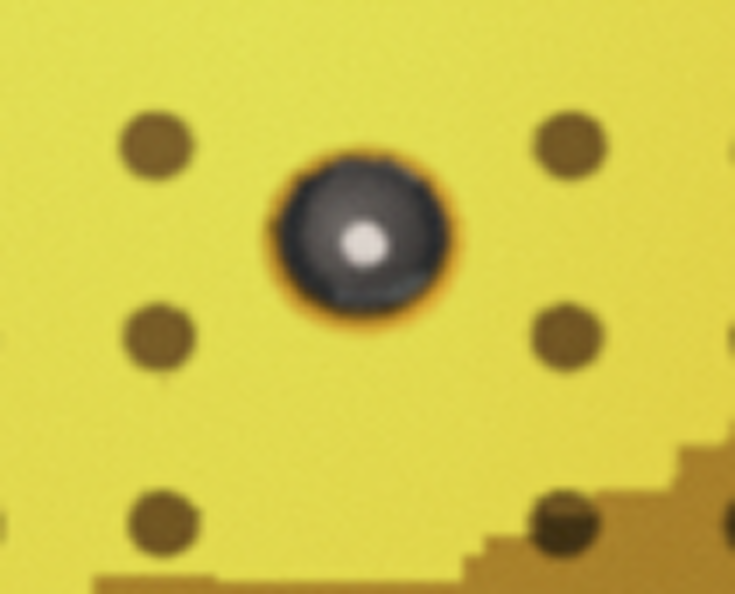

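View pics/l3_s.png

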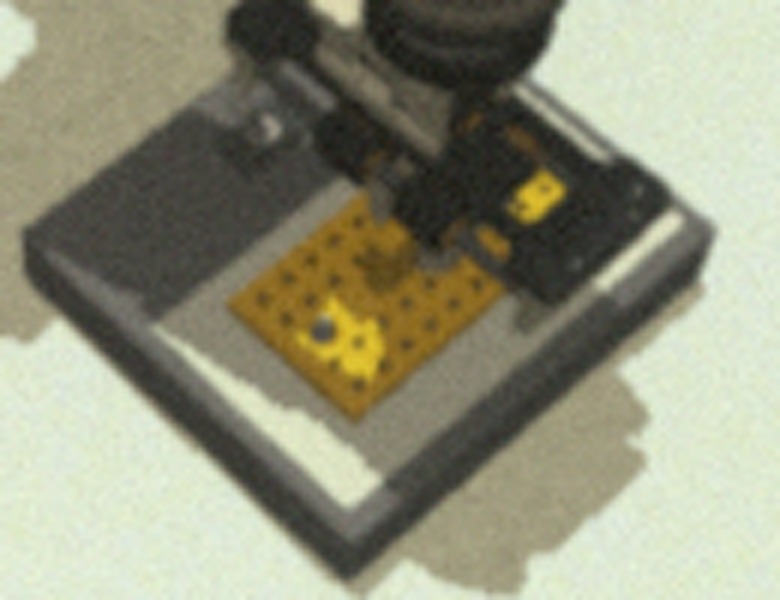

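>>> send_rows(series=[[0,0,0.002,0,0,0,1],[0,0,0.002,0,0,0,1],[0,0,0.001,0,0,0,1],[0,0,0.001,0,0,0,1],[0,0,0,0,0,0,1]])

```text
time: 8.72
tool_pos: [0.5971, 0.1907, 0.0614]
tool_rot: [-3.141, 0.0, 1.587]
contact_force: [0.0, 0.5, -1.8]
opening: 0.0139
```

```bash
python3 look.py l4
```

```text
8.7667 [0.5972 0.1907 0.0616] [-3.1414 -0.      1.5868] [-0.3  0.2 -2.3]
(457.0, 281.5, 145.2, [190, 181, 175], [0.5974, 0.2505, 0.0546])
```

>>> send_rows(series=[[0,0,0.0005,0,0,0,1],[0,0,0.0005,0,0,0,1],[0,0,0,0,0,0,1]])

```text
time: 9.07
tool_pos: [0.5974, 0.1908, 0.0612]
tool_rot: [3.141, -0.0, 1.587]
contact_force: [-0.2, -0.7, 1.5]
opening: 0.0138
```

Contact has been made: the force went from about -2 N to +1.5 N at the expected height. Releasing now.

>>> send_rows(series=[[0,0,0,0,0,0,0.65],[0,0,0,0,0,0,0.65],[0,0,0,0,0,0,0.65],[0,0,0,0,0,0,0.65],[0,0,0,0,0,0,0.65]])

```text
time: 9.48
tool_pos: [0.5973, 0.1907, 0.0607]
tool_rot: [3.141, -0.0, 1.587]
contact_force: [-0.2, -0.0, -0.3]
opening: 0.0321
```

```bash
python3 look.py l5
```

```text
9.5333 [0.5973 0.1907 0.0607] [ 3.1415e+00 -1.0000e-04  1.5868e+00] [ 0.1  0.5 -0.2]
(464.5, 281.6, 145.3, [177, 168, 162], [0.5977, 0.2505, 0.0537])
```

>>> send_rows(series=[[0,0,-0.01,0,0,0,0.65],[0,0,-0.02,0,0,0,0.65],[0,0,-0.03,0,0,0,0.65],[0,0,-0.03,0,0,0,1],[0,0,-0.02,0,0,0,1]])

```text
time: 10.0
tool_pos: [0.5982, 0.1909, 0.1746]
tool_rot: [3.138, -0.001, 1.587]
contact_force: [0.4, 0.3, -0.9]
opening: 0.0231
```

>>> send_rows(series=[[0,-0.02,-0.005,0,0,0,1],[-0.02,-0.02,0,0,0,0,1],[-0.02,-0.02,0,0,0,0,1],[0,0,0,0,0,0,1],[0,0,0,0,0,0,1]])

```text
time: 10.42
tool_pos: [0.5376, 0.1492, 0.177]
tool_rot: [3.14, -0.0, 1.586]
contact_force: [-0.1, 0.1, -0.1]
opening: 0.0005
```

```bash
python3 - <<'E'
from h import *
d=cam('wrist','w6'); cam('top','t6'); cam('scene','s6')
s=observe(); print(s['time'],np.round(s['tool_pos'],4),np.round(s['tool_rot'],4),s['opening'])
E
```

```text
10.5667 [0.5388 0.1502 0.1762] [ 3.1401e+00 -5.0000e-04  1.5869e+00] 0.0002162518398811414
```

View pics/w6.png

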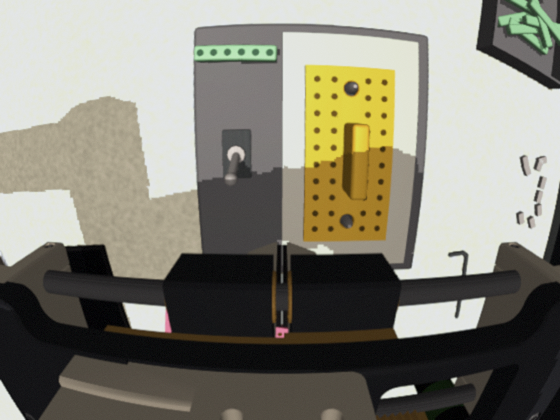

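View pics/s6.png

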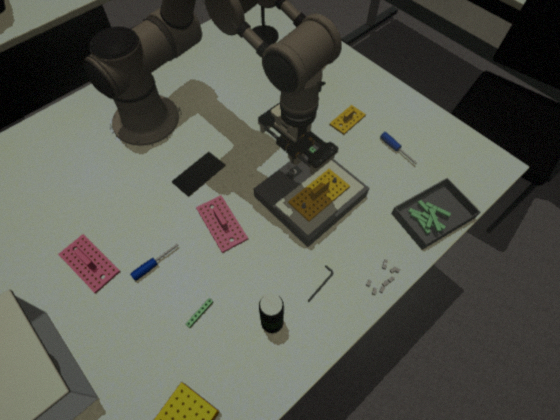

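The template is home: both pins show in its holes at (351,88) and (347,221). The switch ball is at (230,179). Next is the switch.

```bash
python3 - <<'E'
from h import *
d=cam('wrist')
print('ball',onplane(d,230.3,179.5,.084,True).round(4),'collar',onplane(d,236,154.5,.051,True).round(4))
print('pins',onplane(d,351.5,88,.067,True).round(4),onplane(d,347,221,.067,True).round(4))
E
python3 plan.py 0.497 0.143 0.13 0.9 3 1 0.497 0.143 0.075 0.9 4 1
```

```text
ball [0.4994 0.1747 0.084 ] collar [0.4996 0.1905 0.051 ]
pins [0.5958 0.2501 0.067 ] [0.598  0.1359 0.067 ]
10.6167 [0.5387 0.1503 0.176 ] [ 3.1406e+00 -3.0000e-04  1.5871e+00] F [-0.14  0.65 -0.18] 0.0002
[[-0.0022, -0.014, 0.0153, 0, 0, 0.0002, 1.0], [-0.0022, -0.014, 0.0153, 0, 0, 0.0002, 1.0], [-0.0022, -0.014, 0.0153, 0, 0, 0.0002, 1.0]]
[[0.0, 0.0, 0.0138, 0, 0, -0.0, 1.0], [0.0, 0.0, 0.0138, 0, 0, -0.0, 1.0], [0.0, 0.0, 0.0138, 0, 0, -0.0, 1.0], [0.0, 0.0, 0.0138, 0, 0, -0.0, 1.0]]
```

>>> send_rows(series=[[-0.003,-0.014,0.015,0,0,0,1],[-0.003,-0.014,0.015,0,0,0,1],[-0.003,-0.013,0.015,0,0,0,1],[0,0,0.015,0,0,0,1],[0,0,0.015,0,0,0,1]])

```text
time: 11.03
tool_pos: [0.4971, 0.1405, 0.1001]
tool_rot: [3.141, -0.0, 1.587]
contact_force: [0.7, 0.9, -0.5]
opening: 0.0002
```

>>> send_rows(series=[[0,0,0.013,0,0,0,1],[0,0,0.013,0,0,0,1],[0,0,0,0,0,0,1]])

```text
time: 11.28
tool_pos: [0.4961, 0.1404, 0.0723]
tool_rot: [-3.137, 0.0, 1.587]
contact_force: [-0.1, 0.2, -1.4]
opening: 0.0005
```

```bash
python3 - <<'E'
from h import *
d=cam('wrist','w7')
E
python3 plan.py 0.498 0.182 0.075 0.9 8 1
```

```text
11.3333 [0.4967 0.1404 0.0736] [-3.1389e+00  2.0000e-04  1.5873e+00] F [-0.1   0.57 -0.43] 0.0007
[[0.0052, 0.0002, -0.0002, 0, 0, 0.0001, 1.0], [0.0052, 0.0002, -0.0002, 0, 0, 0.0001, 1.0], [0.0052, 0.0002, -0.0002, 0, 0, 0.0001, 1.0], [0.0052, 0.0002, -0.0002, 0, 0, 0.0001, 1.0], [0.0052, 0.0002, -0.0002, 0, 0, 0.0001, 1.0]]
[[0.0052, 0.0002, -0.0002, 0, 0, 0.0001, 1.0], [0.0052, 0.0002, -0.0002, 0, 0, 0.0001, 1.0], [0.0052, 0.0002, -0.0002, 0, 0, 0.0001, 1.0]]
```

View pics/w7.png

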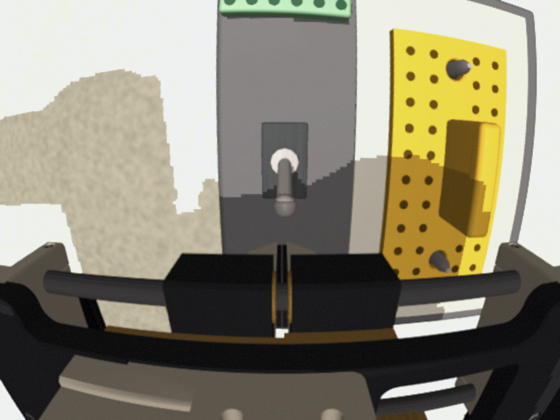

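The shut fingertips at column 282 line up with the switch ball at (285,206). Pushing in +y.

>>> send_rows(series=[[0.005,0.001,0,0,0,0,1],[0.005,0,0,0,0,0,1],[0.005,0,0,0,0,0,1],[0.005,0,0,0,0,0,1],[0.005,0,0,0,0,0,1]])

```text
time: 11.75
tool_pos: [0.4979, 0.1658, 0.0753]
tool_rot: [3.141, -0.0, 1.587]
contact_force: [-0.6, 0.5, -0.9]
opening: 0.0002
```

>>> send_rows(series=[[0.005,0,0,0,0,0,1],[0.005,0,0,0,0,0,1],[0.005,0,0,0,0,0,1],[0.002,0,0,0,0,0,1],[0,0,0,0,0,0,1]])

```text
time: 12.17
tool_pos: [0.4973, 0.1827, 0.0747]
tool_rot: [3.142, -0.0, 1.587]
contact_force: [0.4, 0.3, 0.3]
opening: 0.0002
```

```bash
python3 - <<'E'
from h import *
d=cam('wrist','w8')
E
python3 plan.py 0.498 0.182 0.075 0.9 8 1
```

```text
12.2167 [0.4973 0.1823 0.0747] [-3.1415 -0.      1.5873] F [-1.46 -0.06  0.2 ] 0.0006
[[-0.0, 0.0001, -0.0, 0, 0, 0.0001, 1.0], [-0.0, 0.0001, -0.0, 0, 0, 0.0001, 1.0], [-0.0, 0.0001, -0.0, 0, 0, 0.0001, 1.0], [-0.0, 0.0001, -0.0, 0, 0, 0.0001, 1.0], [-0.0, 0.0001, -0.0, 0, 0, 0.0001, 1.0]]
[[-0.0, 0.0001, -0.0, 0, 0, 0.0001, 1.0], [-0.0, 0.0001, -0.0, 0, 0, 0.0001, 1.0], [-0.0, 0.0001, -0.0, 0, 0, 0.0001, 1.0]]
```

View pics/w8.png

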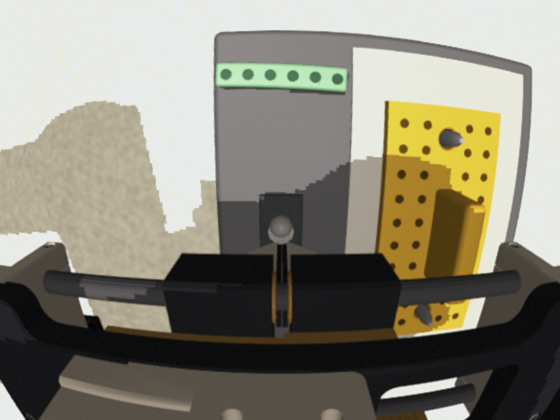

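>>> send_rows(series=[[-0.02,0,0,0,0,0,1],[-0.03,0,0,0,0,0,1],[-0.01,0,-0.02,0,0,0,1],[0,0,-0.03,0,0,0,1],[0,0,-0.03,0,0,0,1]])

```text
time: 12.63
tool_pos: [0.4977, 0.1209, 0.155]
tool_rot: [-3.139, 0.0, 1.585]
contact_force: [0.9, 0.2, 0.2]
opening: 0.0008
```

>>> send_rows(series=[[0,0,-0.02,0,0,0,1],[0,0,0,0,0,0,1],[0,0,0,0,0,0,1]])

```text
time: 12.88
tool_pos: [0.4988, 0.1219, 0.1756]
tool_rot: [3.139, -0.0, 1.586]
contact_force: [-0.6, 0.1, -0.3]
opening: 0.0005
```

```bash
python3 - <<'E'
from h import *
d=cam('wrist','w9'); cam('top','t9'); e=cam('scene','s9')
cv2.imwrite('pics/s9c.png',cv2.convertScaleAbs(cv2.resize(cv2.cvtColor(e['color'],cv2.COLOR_RGB2BGR)[150:250,250:380],None,fx=6,fy=6,interpolation=cv2.INTER_CUBIC),alpha=1.6))
s=observe(); print(s['time'],np.round(s['tool_pos'],4),s['contact_force'])
E
```

```text
13.0333 [0.4975 0.122  0.1733] [-0.42894572 -0.02229571 -0.26405022]
```

View pics/w9.png

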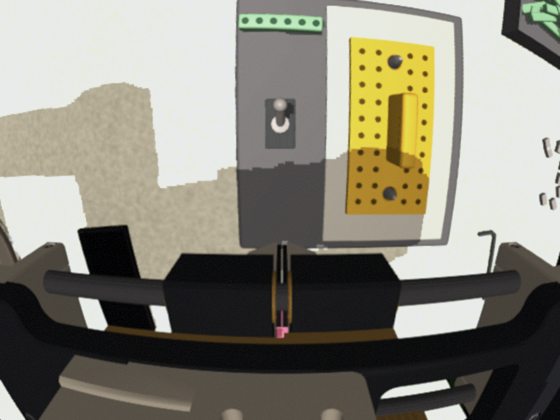

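View pics/s9c.png

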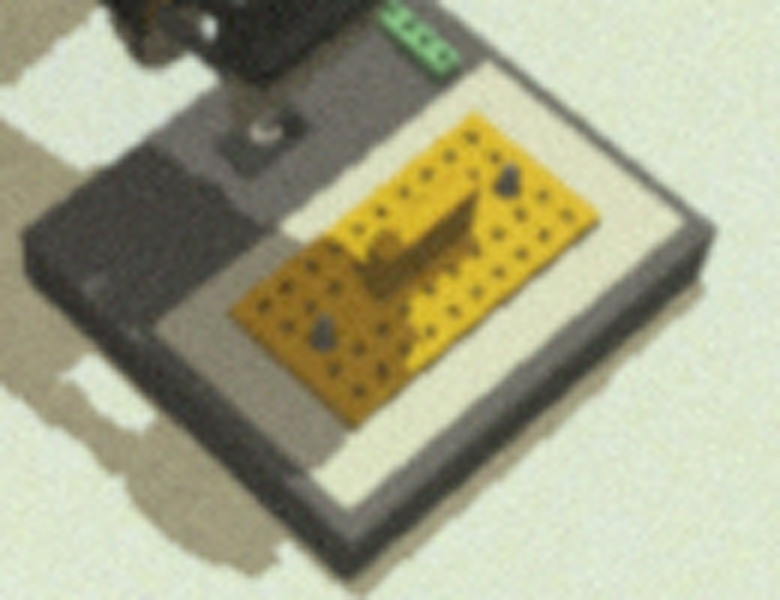

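View pics/t9.png

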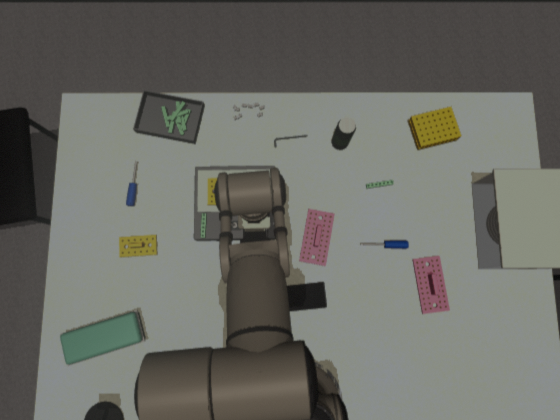

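The switch ball is at (280,104), now on the +y side of the collar at (280,124). The template is flat with both pins through, and the bystanders haven't moved. One numeric check, then I hand in.

```bash
python3 - <<'E'
from h import *
d=cam('wrist')
print('ball',onplane(d,280,104,.084,True).round(4),'collar',onplane(d,280,124,.051,True).round(4))
e=cam('scene');P=cloud(e); h=cv2.cvtColor(e['color'],cv2.COLOR_RGB2HSV)
y=(h[...,0]>15)&(h[...,0]<35)&(h[...,1]>130)&(P[...,0]>.5)&(P[...,0]<.7)&(P[...,1]>.08)&(P[...,1]<.3)
p=P[y&(P[...,2]<.07)]; A=np.c_[p[:,:2]-p[:,:2].mean(0),np.ones(len(p))]; print('plate top plane',np.linalg.lstsq(A,p[:,2],rcond=None)[0].round(4),cv2.minAreaRect((p[:,:2]*1000).astype(np.float32)))
workorder.hand_in()
E
```

```text
ball [0.496  0.2054 0.084 ] collar [0.496  0.1893 0.051 ]
plate top plane [0.0016 0.0004 0.053 ] ((599.2098388671875, 188.77511596679688), (80.6554946899414, 159.9435577392578), 0.7319132685661316)
the job is handed in; nothing more can be done
```

I put the larger yellow template onto both pins, let go of it, then flipped the switch to on with the shut fingertips and backed away. I handed the job in after about 13 of the 51 s; no verdict was reported.

Last checks before handing in:
- **Template height:** the plate top measured 53 mm above the table with almost no tilt, which is what a fully home template should give (45 + 8 mm).
- **Template position:** both pins are visible through its holes. The scene camera put its middle at about (0.599, 0.189) m, turned 0.7°. The seat, as I measured it with the wrist camera, is at about (0.597, 0.191) m, turned about 0.9°. The difference is about 3 mm, in line with the calibration tolerance.
- **Switch:** the ball stands 16 mm to the +y side of the foot, which is the full-on position.
- **Other things:** none of the other things in the camera views looked moved. I judged this by eye and did not measure it.

One disagreement: before placing, the top and scene cameras differed by about 7 mm on where the pins stood in x. I settled this with the wrist camera, by sighting the left pin through the template's hole while lowering it.

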